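# Find the canister lid that rocks and press it home

## Robot

A 7-joint arm with a two-finger parallel gripper is mounted at the origin on the work surface. World frame = base frame: x ahead of the robot, y to its left, z up, the work surface at z = 0. Lengths are in m, angles in rad, forces in N, time in s.
With the tool pointing down it reaches from about 0.35 to 0.9 m from the base axis. Payload 8.1 kg.
Tool frame: the origin (TCP) lies midway between the tips of the shut fingers; the grasp point (between the pads) lies 19 mm behind it; z points along the fingers, x is the direction in which the jaws open and shut, and the axes are right-handed (so a half turn about z gives the same grasp; the last joint's range is limited). The gripper opens to 92 mm and grips with 3 to 60 N. Pads are 19 mm wide; open, the fingers measure 130 mm over their backs; the gripper's body (75 mm by 190 mm) begins 47 mm behind the grasp point.
Start: joints at [-1.255, 0.434, 0.025, 1.573, -0.012, 1.134, -0.075], TCP at [0.254, 0.571, 0.195] pointing down, gripper open.
Joint ranges: [-2.62, 2.62], [-0.44, 2.09], [-1.27, 1.32], [0.08, 2.57], [-1.32, 4.46], [0.12, 2], [-2.74, 2.74]. Speed limits (rad/s): [2.22, 2.22, 3.01, 3.01, 3.14, 3.14, 3.14].

## Interface

Orientations are given as a rotation vector (axis times angle).
In Python, from cell import arm gives the robot as it stands.
- The arm moves only by the tool jog_arm, never from a script. Its argument "commands" is a list of rows, each an object with "translation": the shift along the tool's x, y, z in mm, a list of three; "turn": the turn, a rotation vector about the tool's x, y, z in rad, a list of three. A call has 1 to 12 rows; each row is the pose to reach, as a shift and turn from the pose commanded when the call began, along the tool's axes at that moment; what a row does not reach only later rows make up. A row lasts 1/12 s, in which the tool goes at most 41.7 mm and 7.16 degrees, less where a joint would pass 70% of its speed; a pose out of reach is approached as far as the arm can. A call with a gripper value outside its range is refused whole. "claw" is the closure, from -1 (fully open) to 1 (shut), so that 0 is half open, set as the call begins (left out, the last holds). The fingers move at their own pace and stop on an object; "grip_force" is the grip in N (left out, the last holds). Time passes only in rows, so rows that repeat a pose let the fingers close. It gives the time, the measured TCP pose, the force and the opening at its end, in the units of the state.
- arm.observe(): the state, without advancing time (a new reading comes with each control period).
- arm.get_image(name): name is "scene" or "top" or "wrist"; returns the picture (400x640x3 uint8, blue, green, red); there is no depth.
- arm.camera_info(name): a dict with "vertical_fov" (degrees; the focal length in pixels is half the picture's height over the tangent of half this angle, whatever the lens; pixels are square), "cx", "cy" (the principal point, pixels), "eye" and "rotation" of the camera in the world. Camera axes: x right, y up, looking along -z (the intrinsics and any distortion apply to the point x, -y, -z); pixel columns grow to the right and rows downward; lengths in m; the calibration is good to about 2 mm. A picture is of the moment at which its call begins: read the wrist's pose just before it. camera_info takes no time and is no camera call; for the wrist camera it gives the pose at the moment of the call.
- arm.sign_off(): hands the job in, once; it reports no verdict.
Trained networks look in the newest picture that a camera, given by its name, has taken for a name from the list of things; names that differ only in an ending like _2 or _b are one class to them, and where a whole thing is asked for, a point or a joint stands for the part that bears it (a point fixed in the world has none). Each returns a list of dicts, best first, with "confidence" (0 to 1); they miss things now and then, are a little off and sometimes report something else, mostly with a low value. They report only what shows in the picture. A call takes as long as a camera call. They do not tell look-alikes from the thing itself.
- arm.trace(camera, query): "region" (400x640 bool, what is visible of it) and "box" ([left, top, width, height] in pixels, round what is visible of it).
- arm.landmark_of(camera, query): "at" ([column, row] in pixels: a listed point, or the origin of a listed thing).
The state is a dict: "clock": time; "joints": joint angles; "dq": joint speeds; "joint_efforts": joint torques, N m; "position": TCP position; "ee_rot": TCP orientation; "force": force on the tool from outside, world axes, zero at the start; "ft_torque": the same for the moment, N m; "width": opening from 0.0 (shut) to 1.0 (fully open).
Only numpy, scipy, OpenCV 4.12 (cv2) and the standard library are available. Lean on these libraries where they do the work, as an engineer would, in place of code of your own. Each camera call takes 0.05 s, during which the arm holds its last target. There are 200 camera calls.

## Task

One of the four white canisters has not been closed properly: its lid looks much like the others but rocks when it is pressed near the edge. Try the lids with the closed fingertips, pressing each gently near its edge until you find the one that rocks, then press that lid down in the middle until it is fully home, level and firm, and let go. Lift nothing, and leave the canisters and everything else standing where they are.

Things in the scene. Friction and masses are not known exactly. Their poses are not given: they have to be found in the camera images.
- lid_1: Lid of canister_1, one of four identical ones: flat white ceramic disc 108 mm across with a rounded edge and no knob, over a cork gasket and a cork plug in the canister's mouth that keeps it centred. Origin: centre of the gasket's underside (on the rim when seated); the flat top face lies 16 mm above the origin; z is the lid's own upward axis.
- canister_1: White ceramic cylinder 104 mm across, loose, 1 to 1.8 kg; the four differ only in height (rim 90 to 130 mm up). Origin: centre of its underside. A SEATED lid does not give. An UNSEATED one stands about 5 mm proud, almost level: 1 to 2 N at 35 mm from its centre tips it about 0.1 rad until its edge meets the rim, and it stays so; the cork drags with 7 N, so 10 to 15 N at its middle slides it home, level, to a firm stop.
- lid_2: Lid of canister_2, one of four identical ones: flat white ceramic disc 108 mm across with a rounded edge and no knob, over a cork gasket and a cork plug in the canister's mouth that keeps it centred. Origin: centre of the gasket's underside (on the rim when seated); the flat top face lies 16 mm above the origin; z is the lid's own upward axis.
- canister_2: White ceramic cylinder 104 mm across, loose, 1 to 1.8 kg; the four differ only in height (rim 90 to 130 mm up). Origin: centre of its underside. A SEATED lid does not give. An UNSEATED one stands about 5 mm proud, almost level: 1 to 2 N at 35 mm from its centre tips it about 0.1 rad until its edge meets the rim, and it stays so; the cork drags with 7 N, so 10 to 15 N at its middle slides it home, level, to a firm stop.
- lid_3: Lid of canister_3, one of four identical ones: flat white ceramic disc 108 mm across with a rounded edge and no knob, over a cork gasket and a cork plug in the canister's mouth that keeps it centred. Origin: centre of the gasket's underside (on the rim when seated); the flat top face lies 16 mm above the origin; z is the lid's own upward axis.
- canister_3: White ceramic cylinder 104 mm across, loose, 1 to 1.8 kg; the four differ only in height (rim 90 to 130 mm up). Origin: centre of its underside. A SEATED lid does not give. An UNSEATED one stands about 5 mm proud, almost level: 1 to 2 N at 35 mm from its centre tips it about 0.1 rad until its edge meets the rim, and it stays so; the cork drags with 7 N, so 10 to 15 N at its middle slides it home, level, to a firm stop.
- lid_4: Lid of canister_4, one of four identical ones: flat white ceramic disc 108 mm across with a rounded edge and no knob, over a cork gasket and a cork plug in the canister's mouth that keeps it centred. Origin: centre of the gasket's underside (on the rim when seated); the flat top face lies 16 mm above the origin; z is the lid's own upward axis.
- canister_4: White ceramic cylinder 104 mm across, loose, 1 to 1.8 kg; the four differ only in height (rim 90 to 130 mm up). Origin: centre of its underside. A SEATED lid does not give. An UNSEATED one stands about 5 mm proud, almost level: 1 to 2 N at 35 mm from its centre tips it about 0.1 rad until its edge meets the rim, and it stays so; the cork drags with 7 N, so 10 to 15 N at its middle slides it home, level, to a firm stop.
- opener: flat steel bottle opener lying on the trolley top, 133 mm long, 40 mm wide at the ring, 6 mm thick; origin under it about its middle, handle along its x. Bystander.
- bowl: grey collapsible silicone bowl, 130 mm across, 40 mm high as it stands half folded; origin: centre of its underside. Bystander.
- mug: blue ceramic mug, 80 mm across, 92 mm high, handle at its +y; origin: centre of its underside. Bystander.
- jar: amber glass jar with steel cap, 64 mm across, 88 mm high; origin: centre of its underside. Bystander.
- spoon: steel spoon lying on the trolley top, 180 mm long along its x; origin under it about its middle. Bystander. At the sides stand, fixed, a toaster about (0.53, -0.61), a kettle about (0.83, -0.50) and the green caddy about (0.66, 0.55), each up to 230 mm high; beyond x = 0.73 along the back stand plates (40 mm), a tray of glasses (100 mm) and a crate of bottles (210 mm).
Mind the look-alikes: they are no part of the job. What is shaped like the canister_4 but purple is not meant.

How it is judged:
On the way, in this order (a step that is already met when the one before it is completed fails the run):
1. the unseated lid is pressed off its middle with the fingers and rocks (((angle between lid_1's own z axis and vertical above 0.05 rad and contact force between the fingers and lid_1 above 0.3 N) or (angle between lid_2's own z axis and vertical above 0.05 rad and contact force between the fingers and lid_2 above 0.3 N) or (angle between lid_3's own z axis and vertical above 0.05 rad and contact force between the fingers and lid_3 above 0.3 N) or (angle between lid_4's own z axis and vertical above 0.05 rad and contact force between the fingers and lid_4 above 0.3 N))), for 0.05 s.
2. the lid is pressed home, so that all four sit with the gasket within 1.5 mm of the rim and level within 0.03 rad (z of lid_1 in the frame of canister_1 below 0.0935 m and angle between each of lid_1, lid_2, lid_3, lid_4's own z axis and vertical below 0.03 rad and z of lid_2 in the frame of canister_2 below 0.1175 m and z of lid_3 in the frame of canister_3 below 0.1055 m and z of lid_4 in the frame of canister_4 below 0.1295 m), for 0.2 s.
At the end, for the whole second after the job is handed in: All four lids are home on their canisters (gasket within 1.5 mm of the rim), level within 0.03 rad and at rest; all four canisters stand on the trolley top within 20 mm of where they started (all of step 2 and height (world z) of each of canister_1, canister_2, canister_3, canister_4 below 0.006 m and distance of each of canister_1, canister_2, canister_3, canister_4 from where it was at the start of the episode below 0.02 m and linear speed of each of lid_1, lid_2, lid_3, lid_4 below 0.01 m/s); the robot touches nothing.
It fails at once if a canister is lifted, tipped or shoved out of its place (more than 20 mm) (distance of any of canister_1, canister_2, canister_3, canister_4 from where it was at the start of the episode above 0.02 m or height (world z) of any of canister_1, canister_2, canister_3, canister_4 above 0.01 m or angle between any of canister_1, canister_2, canister_3, canister_4's own z axis and vertical above 0.15 rad).
It fails at once if a lid is pulled up out of its canister (z of lid_1 in the frame of canister_1 above 0.101 m or z of lid_2 in the frame of canister_2 above 0.125 m or z of lid_3 in the frame of canister_3 above 0.113 m or z of lid_4 in the frame of canister_4 above 0.137 m).
It fails at once if a lid is struck or pressed with more than 60 N (contact force between any of the arm, the fingers and lid_1 above 60 N or contact force between any of the arm, the fingers and lid_2 above 60 N or contact force between any of the arm, the fingers and lid_3 above 60 N or contact force between any of the arm, the fingers and lid_4 above 60 N).
It fails at once if another thing on the trolley is moved (more than 20 mm) (distance of any of opener, bowl, mug, jar, spoon from where it was at the start of the episode above 0.02 m).
It also fails if it takes over 51 s, if anything falls off the work surface, if the arm or the gripper's body presses on something with over 40 N, if the wrist force passes 120 N, or if a joint passes its speed limit or range.

## Working session

There is one attempt and no reset: what is moved stays moved. The work goes in short steps, Python scripts to look and compute and a tool call to move; the robot and the scene stay as the last step left them, time stands still between calls to the robot, and variables do not carry over. Pictures are saved under pics/ and viewed, about 8 in all and at most 12, crops included, and the job is handed in when it is done.

Besides the shell and the picture viewer there is one more tool, called after ">>>" by a JSON object that holds its "name" and its "arguments", one argument or row to a line. jog_arm: Moves the arm, as the interface text tells. Its arguments: {"type":"object","properties":{"commands":{"type":"array","items":{"type":"object","properties":{"translation":{"type":"array","items":{"type":"number"}},"turn":{"type":"array","items":{"type":"number"}}}}},"claw":{"type":"number"},"grip_force":{"type":"number"}},"required":["commands"]}

```bash
mkdir -p pics; ls; python3 - <<'E'
from cell import arm
import cv2
s=arm.observe(); print(s)
for c in("top","scene"):
    im=arm.get_image(c); cv2.imwrite(f"pics/{c}0.png",im); print(c,arm.camera_info(c))
    for q in("lid_1","canister_1"):
        for d in arm.trace(c,q): print(c,q,d["confidence"],d["box"])
        for d in arm.landmark_of(c,q): print(c,q,d["confidence"],d["at"])
E
```

```text
pics
{'clock': 0.0, 'joints': array([-1.25462434,  0.43522904,  0.02494567,  1.57409699, -0.01156373,
        1.13399939, -0.07509069]), 'dq': array([-6.50056442e-04, -1.42784777e-03,  6.31693295e-04,  2.03955577e-03,
       -1.03017179e-03,  1.19326041e-05,  3.85619057e-05]), 'joint_efforts': array([ 2.88835008e-05, -6.67855597e+01,  9.85022597e-01, -3.14459968e+01,
       -6.05361094e-02,  4.27544920e-02,  1.52232919e-04]), 'position': array([0.25397377, 0.57045336, 0.19374099]), 'ee_rot': array([ 2.63384858e+00,  1.71060357e+00, -1.93913915e-03]), 'force': array([-0.47528001, -0.33847787, -1.06066339]), 'ft_torque': array([-0.00537565,  0.00389041,  0.02111315]), 'width': 1.001976926240312}
top {'vertical_fov': 46.23268260747863, 'cx': 309.62502590725103, 'cy': 197.99928501080385, 'eye': array([ 0.31947073, -0.0748676 ,  1.48349836]), 'rotation': array([ 0.12090309, -0.08340046, -1.55520553])}
top lid_1 0.97 [191.3, 192.3, 36.0, 34.1]
top lid_1 0.87 [233.4, 125.0, 37.1, 35.9]
top lid_1 0.79 [342.3, 253.3, 41.6, 37.6]
top lid_1 0.72 [350.2, 130.1, 28.6, 34.6]
top lid_1 0.69 [403.4,
[... 1451 characters left out ...]
, 196.3]
scene lid_1 0.86 [201.1, 172.2]
scene lid_1 0.85 [257.2, 228.3]
scene lid_1 0.68 [405.6, 244.7]
scene lid_1 0.59 [196.7, 143.3]
scene canister_1 0.98 [379.0, 223.1, 55.1, 73.4]
scene canister_1 0.94 [422.5, 186.3, 47.4, 52.4]
scene canister_1 0.72 [257.7, 133.6, 40.9, 61.5]
scene canister_1 0.69 [311.6, 180.3, 48.9, 61.8]
scene canister_1 0.69 [232.9, 207.8, 51.4, 80.9]
scene canister_1 0.63 [178.1, 131.2, 35.3, 28.4]
scene canister_1 0.55 [180.4, 154.9, 47.3, 63.0]
scene canister_1 0.96 [211.0, 208.0]
scene canister_1 0.8 [444.1, 231.0]
scene canister_1 0.77 [332.3, 232.0]
scene canister_1 0.75 [260.8, 267.6]
scene canister_1 0.59 [401.4, 280.2]
scene canister_1 0.59 [277.9, 184.7]
```

View pics/top0.png

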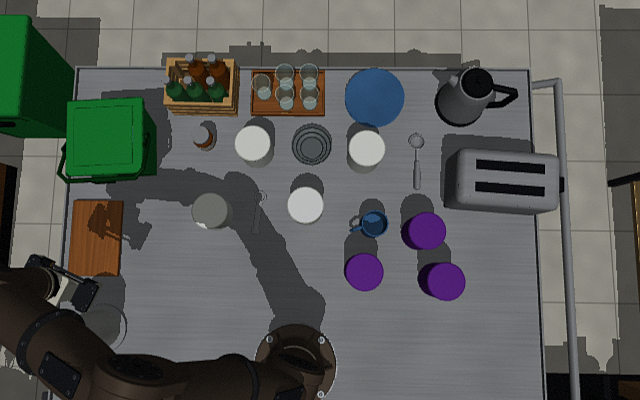

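View pics/scene0.png

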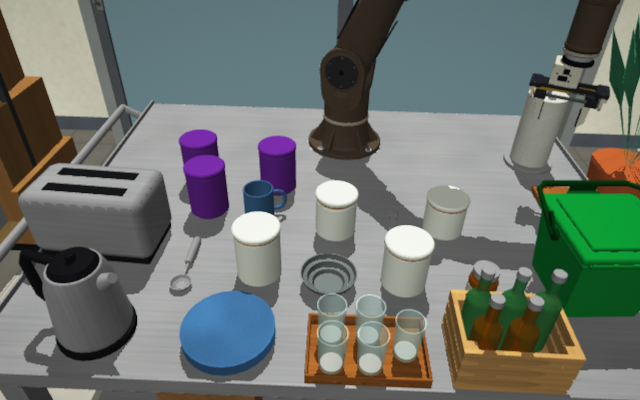

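The four white canisters in the top view are at about (253,144), (366,149), (305,205) and, in shadow, (209,211). The three purple ones, at (364,271), (425,230) and (442,281), are look-alikes and get left alone. Next I triangulate the lids from both views.

```bash
cat > h.py <<'E'
import numpy as np,cv2
from scipy.spatial.transform import Rotation as R
from scipy.optimize import least_squares
from cell import arm
def cam(c):
    i=arm.camera_info(c); return i,R.from_rotvec(i["rotation"]).as_matrix(),200/np.tan(np.radians(i["vertical_fov"])/2)
def proj(C,P):
    i,M,f=C; p=(np.atleast_2d(P)-i["eye"])@M
    return np.c_[i["cx"]+f*p[:,0]/-p[:,2], i["cy"]-f*p[:,1]/-p[:,2]]
def ray(C,uv):
    i,M,f=C; return M@np.array([(uv[0]-i["cx"])/f,-(uv[1]-i["cy"])/f,-1])
E
python3 - <<'E'
from h import *
C={c:cam(c) for c in("top","scene")}
W={"A":((253,144),(406,243)),"B":((366,149),(257,229)),"C":((305,205),(336,195)),"D":((209,211),(446,200))}
reg={}
for c in C:
    arm.get_image(c); reg[c]=[d for _ in range(2) for d in arm.trace(c,"lid_1")]
t=np.linspace(0,2*np.pi,90,endpoint=False)
for n,uv in W.items():
    B={}
    for c,p in zip(C,uv):
        bs=[np.array(d["box"]) for d in reg[c] if np.hypot(*(np.array(d["box"][:2])+np.array(d["box"][2:])/2-p))<15]
        print(n,c,*bs); B[c]=np.mean(bs,0) if bs else None
    def lidpts(x): # lid solid: top face and underside circles
        return np.vstack([np.c_[x[0]+r*np.cos(t),x[1]+r*np.sin(t),0*t+x[2]-dz] for r,dz in((.051,0),(.054,.004),(.054,.012))])
    def res(x):
        o=[]
        for c in C:
            if B[c] is None: continue
            q=proj(C[c],lidpts(x)); b=B[c]
            o+=list(np.r_[q.min(0),q.max(0)]-np.r_[b[:2],b[:2]+b[2:]])
        return o
    g=C["top"]; d=ray(g,uv[0]); x0=g[0]["eye"]+d*(.125-g[0]["eye"][2])/d[2]
    s=least_squares(res,x0,loss="soft_l1"); print(n,"fit",s.x.round(4),np.round(s.fun,1), "x at h=.125",x0.round(3))
E
```

```text
A top [232.3 124.3  36.9  36.5] [232.3 124.3  36.9  36.5]
A scene [383.8 223.9  49.4  35.4] [383.8 223.9  49.4  35.4]
A fit [0.6612 0.1329 0.1349] [ 1.4  0.3  1.1 -0.1  0.4 -0.4  1.1  0.3] x at h=.125 [0.658 0.13  0.125]
B top [348.5 130.3  35.   36.7] [348.5 130.3  35.   36.7]
B scene [232.3 206.5  48.3  40.8] [232.3 206.5  48.3  40.8]
B fit [ 0.6442 -0.2046  0.1427] [-1.   0.   1.1 -0.1 -0.4  4.4  0.4 -1.8] x at h=.125 [ 0.645 -0.206  0.125]
C top
C scene [314.8 178.5  42.6  30.1] [314.8 178.5  42.6  30.1]
C fit [ 0.4891 -0.0287  0.133 ] [-0.4  0.8  0.4 -0.7] x at h=.125 [ 0.477 -0.028  0.125]
D top [191.2 191.7  37.6  38.1] [191.2 191.7  37.6  38.1]
D scene [427.7 187.3  43.   26.8] [427.7 187.3  43.   26.8]
D fit [0.4603 0.261  0.1022] [-0.6  0.7 -1.7 -1.3 -0.9 -0.7 -0.5  0.7] x at h=.125 [0.456 0.253 0.125]
```

>>> {"name": "jog_arm", "arguments": {
  "commands": [
    {"translation": [-30, 40, -15], "turn": [0, 0, -0.1]},
    {"translation": [-55, 72, -15], "turn": [0, 0, -0.2]},
    {"translation": [-80, 104, -15], "turn": [0, 0, -0.3]},
    {"translation": [-105, 136, -15], "turn": [0, 0, -0.419]},
    {"translation": [-130, 168, -15], "turn": [0, 0, -0.419]},
    {"translation": [-155, 200, -15], "turn": [0, 0, -0.419]},
    {"translation": [-180, 234, -10], "turn": [0, 0, -0.419]},
    {"translation": [-200, 260, 0], "turn": [0, 0, -0.419]},
    {"translation": [-215, 280, 14], "turn": [0, 0, -0.419]},
    {"translation": [-215, 280, 14], "turn": [0, 0, -0.419]},
    {"translation": [-215, 280, 14], "turn": [0, 0, -0.419]}
  ],
  "claw": 1
}}

```text
clock: 1.72
position: [0.4229, 0.259, 0.1802]
ee_rot: [2.225, 2.218, -0.002]
force: [0.3, 0.7, -0.1]
width: 0.253
```

```bash
python3 - <<'E'
from h import *
s=arm.observe(); print(s["clock"],s["position"],R.from_rotvec(s["ee_rot"]).as_matrix().round(3),s["force"],s["width"])
im=arm.get_image("wrist"); cv2.imwrite("pics/w1.png",im)
C=cam("wrist");print(C[0])
for d in arm.trace("wrist","lid_1"): print(d["confidence"],d["box"])
print(proj(C,[[.46,.261,.108],[.422,.261,.108]]))
E
```

```text
1.7167 [0.42290679 0.25899699 0.18015923] [[ 0.004  1.    -0.001]
 [ 1.    -0.004 -0.001]
 [-0.001 -0.001 -1.   ]] [ 0.25642308  0.68516577 -0.0678994 ] 0.253082313515269
{'vertical_fov': 61.96928453376933, 'cx': 320.6698964377624, 'cy': 200.45112306979806, 'eye': array([0.35511501, 0.25982287, 0.37020553]), 'rotation': array([-0.20234085, -0.20375775,  1.56137079])}
0.85 [259.3, 179.8, 125.0, 121.6]
0.63 [0.0, 215.5, 22.9, 18.7]
[[321.76533839 241.2393646 ]
 [321.81606285 197.48810342]]
```

View pics/w1.png

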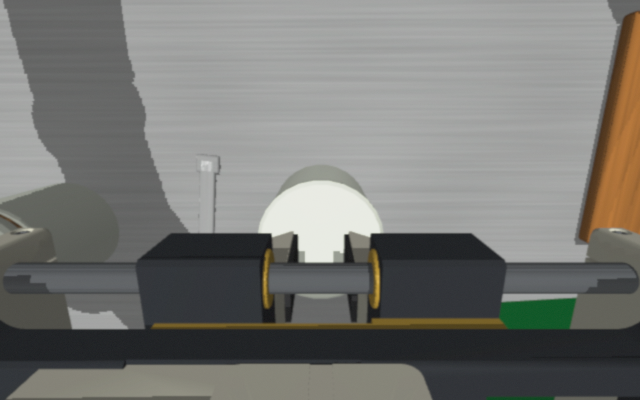

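The wrist view shows lid D with its centre at (322,241), where the estimate predicted it. Going down to feel it.

>>> {"name": "jog_arm", "arguments": {
  "commands": [
    {"translation": [2, 0, 20]},
    {"translation": [2, 0, 40]},
    {"translation": [2, 0, 52]},
    {"translation": [2, 0, 55]},
    {"translation": [2, 0, 55]},
    {"translation": [2, 0, 55]},
    {"translation": [2, 0, 55]}
  ]
}}

```text
schema error: expected keys translation, turn
```

>>> {"name": "jog_arm", "arguments": {
  "commands": [
    {"translation": [0, 0, 2]},
    {"translation": [0, 0, 4]},
    {"translation": [0, 0, 6]},
    {"translation": [0, 0, 8]},
    {"translation": [0, 0, 9]},
    {"translation": [0, 0, 9]},
    {"translation": [0, 0, 9]}
  ]
}}

```text
schema error: expected keys translation, turn
```

>>> {"name": "jog_arm", "arguments": {
  "commands": [
    {"translation": [2, 0, 20], "turn": [0, 0, 0]},
    {"translation": [2, 0, 40], "turn": [0, 0, 0]},
    {"translation": [2, 0, 52], "turn": [0, 0, 0]},
    {"translation": [2, 0, 56], "turn": [0, 0, 0]},
    {"translation": [2, 0, 56], "turn": [0, 0, 0]},
    {"translation": [2, 0, 56], "turn": [0, 0, 0]},
    {"translation": [2, 0, 56], "turn": [0, 0, 0]}
  ]
}}

```text
clock: 2.4
position: [0.4229, 0.2637, 0.1255]
ee_rot: [2.22, 2.223, 0.003]
force: [0.1, -0.4, 0.1]
width: 0.003
```

>>> {"name": "jog_arm", "arguments": {
  "commands": [
    {"translation": [0, 0, 2], "turn": [0, 0, 0]},
    {"translation": [0, 0, 4], "turn": [0, 0, 0]},
    {"translation": [0, 0, 6], "turn": [0, 0, 0]},
    {"translation": [0, 0, 8], "turn": [0, 0, 0]},
    {"translation": [0, 0, 8], "turn": [0, 0, 0]},
    {"translation": [0, 0, 8], "turn": [0, 0, 0]}
  ]
}}

```text
clock: 2.9
position: [0.4225, 0.2626, 0.1164]
ee_rot: [-2.221, -2.221, 0.001]
force: [-0.8, 1.1, 0.5]
width: -0.0
```

>>> {"name": "jog_arm", "arguments": {
  "commands": [
    {"translation": [0, 0, 2], "turn": [0, 0, 0]},
    {"translation": [0, 0, 4], "turn": [0, 0, 0]},
    {"translation": [0, 0, 4], "turn": [0, 0, 0]},
    {"translation": [0, 0, 4], "turn": [0, 0, 0]}
  ]
}}

```text
clock: 3.23
position: [0.4224, 0.2626, 0.1124]
ee_rot: [-2.221, -2.222, 0.001]
force: [-0.3, -0.6, -1.0]
width: 0.006
```

>>> {"name": "jog_arm", "arguments": {
  "commands": [
    {"translation": [0, 0, 1], "turn": [0, 0, 0]},
    {"translation": [0, 0, 2], "turn": [0, 0, 0]},
    {"translation": [0, 0, 2], "turn": [0, 0, 0]},
    {"translation": [0, 0, 2], "turn": [0, 0, 0]}
  ]
}}

```text
clock: 3.57
position: [0.4225, 0.2627, 0.1105]
ee_rot: [2.221, 2.222, -0.0]
force: [-0.6, 0.0, -0.4]
width: 0.002
```

>>> {"name": "jog_arm", "arguments": {
  "commands": [
    {"translation": [0, 0, 1], "turn": [0, 0, 0]},
    {"translation": [0, 0, 2], "turn": [0, 0, 0]},
    {"translation": [0, 0, 2], "turn": [0, 0, 0]},
    {"translation": [0, 0, 2], "turn": [0, 0, 0]}
  ]
}}

```text
clock: 3.9
position: [0.4225, 0.2627, 0.1085]
ee_rot: [-2.221, -2.222, 0.0]
force: [0.5, -0.6, 0.5]
width: 0.003
```

>>> {"name": "jog_arm", "arguments": {
  "commands": [
    {"translation": [0, 0, 1], "turn": [0, 0, 0]},
    {"translation": [0, 0, 1], "turn": [0, 0, 0]},
    {"translation": [0, 0, 1], "turn": [0, 0, 0]}
  ]
}}

```text
clock: 4.15
position: [0.4225, 0.2627, 0.1075]
ee_rot: [-2.221, -2.222, 0.0]
force: [-0.3, 0.1, 0.1]
width: 0.007
```

>>> {"name": "jog_arm", "arguments": {
  "commands": [
    {"translation": [0, 0, 1], "turn": [0, 0, 0]},
    {"translation": [0, 0, 1], "turn": [0, 0, 0]},
    {"translation": [0, 0, 1], "turn": [0, 0, 0]}
  ]
}}

```text
clock: 4.4
position: [0.4225, 0.2627, 0.1065]
ee_rot: [-2.221, -2.222, 0.0]
force: [0.6, 0.3, -0.3]
width: 0.004
```

>>> {"name": "jog_arm", "arguments": {
  "commands": [
    {"translation": [0, 0, 1], "turn": [0, 0, 0]},
    {"translation": [0, 0, 1], "turn": [0, 0, 0]},
    {"translation": [0, 0, 1], "turn": [0, 0, 0]}
  ]
}}

```text
clock: 4.65
position: [0.4225, 0.2627, 0.1055]
ee_rot: [-2.221, -2.222, 0.0]
force: [-0.1, -0.3, -0.3]
width: 0.005
```

```bash
python3 - <<'E'
from h import *
s=arm.observe();print(s["position"],s["force"])
im=arm.get_image("scene"); a=cv2.resize(im[130:260,390:520],None,fx=4,fy=4,interpolation=2)
im=arm.get_image("wrist"); b=cv2.resize(im[130:400,190:450],None,fx=1,fy=1)
b=cv2.copyMakeBorder(b,0,520-270,0,0,0); cv2.imwrite("pics/s1.png",np.hstack([a,b]))
E
```

```text
[0.4225074  0.26266342 0.10546864] [-0.12744677 -0.29516698 -0.27019638]
```

View pics/s1.png

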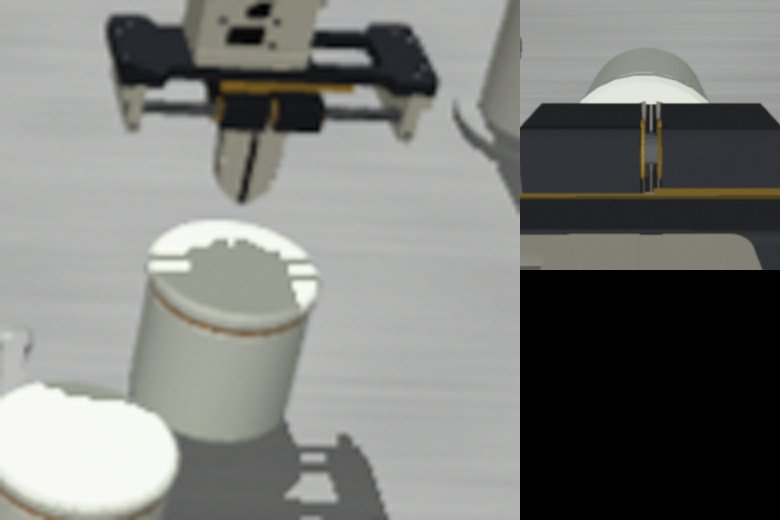

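```bash
python3 - <<'E'
from h import *
C=cam("scene");P=arm.observe()["position"]
print("tcp",proj(C,P), "seen 450.8 180.8")
t=np.linspace(0,6.28,60)
for x in(.46,):
  q=proj(C,np.c_[x+.052*np.cos(t),.261+.052*np.sin(t),0*t+.108]); print(q.min(0),q.max(0))
  q=proj(C,np.c_[x+.052*np.cos(t),.261+.052*np.sin(t),0*t]); print("base",q.min(0),q.max(0))
print("lid seen crop x148-318,y220-~320 ->",390+148/4,390+318/4,130+220/4,130+320/4, "base bottom",130+440/4)
C=cam("wrist"); print(proj(C,P), cam("top")[0]["eye"])
C=cam("top");print("top tcp",proj(C,P), "lid",proj(C,[.46,.261,.108]))
im=arm.get_image("top"); cv2.imwrite("pics/t1.png",cv2.resize(im[150:270,150:310],None,fx=4,fy=4,interpolation=2))
E
```

```text
tcp [[447.07184985 188.53915602]] seen 450.8 180.8
[428.59275008 184.56132542] [470.13437875 208.58484381]
base [422.45170942 216.52795762] [461.83055366 241.4679028 ]
lid seen crop x148-318,y220-~320 -> 427.0 469.5 185.0 210.0 base bottom 240.0
[[322.0362341  228.05576721]] [ 0.31947073 -0.0748676   1.48349836]
top tcp [[206.90007127 222.71237175]] lid [[207.81036619 210.04800795]]
```

View pics/t1.png

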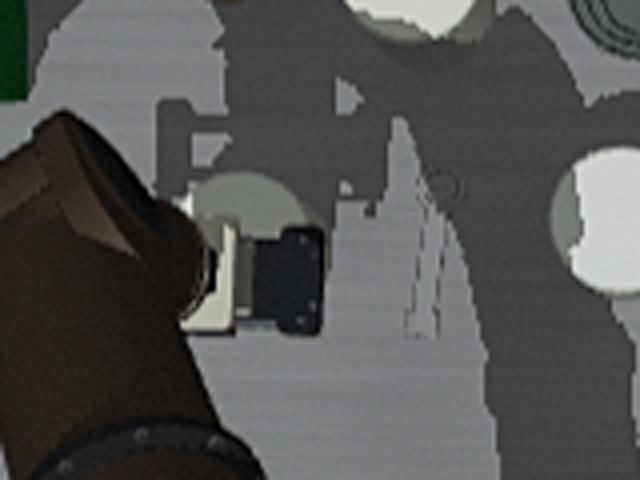

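```bash
python3 - <<'E'
from h import *
C=cam("scene");d=ray(C,(450.5,180.8));e=C[0]["eye"]
for x in(.385,.40,.4225): print((e+d*(x-e[0])/d[0]).round(4))
C=cam("wrist");P=arm.observe()["position"]
for z in (.1055,.115,.125,.135): print(z,proj(C,[P[0],P[1],z]))
E
```

```text
[0.385  0.2787 0.1052]
[0.4    0.2741 0.1152]
[0.4225 0.2672 0.1302]
0.1055 [[322.07954279 228.03599243]]
0.115 [[322.15678121 233.59346236]]
0.125 [[322.24651948 240.05032266]]
0.135 [[322.34634268 247.23281597]]
```

```bash
python3 - <<'E'
from h import *
C=cam("top")
for x in(.385,.4,.4225):
  for z in (.17,.2,.25): print(x,z,((proj(C,[[x-.0375,.263,z],[x+.0375,.263,z]])-[150,150])*4).round().tolist())
C=cam("scene")
# body bottom (66 mm above TCP), 190 mm wide along y
for p in ([.4225,.2627,.1055],[.4225,.265,.130],[.39,.275,.108]):
  p=np.array(p); print(p,((proj(C,p+np.array([[.0375,-.095,.066],[.0375,.095,.066],[0,0,.0]]))-[390,130])*4).round().tolist())
E
```

```text
0.385 0.17 [[200.0, 391.0], [205.0, 284.0]]
0.385 0.2 [[189.0, 389.0], [194.0, 280.0]]
0.385 0.25 [[170.0, 387.0], [175.0, 274.0]]
0.4 0.17 [[201.0, 369.0], [206.0, 263.0]]
0.4 0.2 [[190.0, 367.0], [195.0, 259.0]]
0.4 0.25 [[171.0, 365.0], [176.0, 251.0]]
0.4225 0.17 [[203.0, 337.0], [208.0, 231.0]]
0.4225 0.2 [[192.0, 335.0], [197.0, 226.0]]
0.4225 0.25 [[172.0, 331.0], [177.0, 218.0]]
[0.4225 0.2627 0.1055] [[104.0, 177.0], [412.0, 187.0], [228.0, 234.0]]
[0.4225 0.265  0.13  ] [[114.0, 143.0], [425.0, 154.0], [239.0, 203.0]]
[0.39  0.275 0.108] [[118.0, 146.0], [419.0, 156.0], [239.0, 204.0]]
```

The tip appears about 20-25 mm above the reported TCP height, while its x and y agree with the top view. I'll trust contact and keep lowering slowly.

>>> {"name": "jog_arm", "arguments": {
  "commands": [
    {"translation": [0, 0, 3], "turn": [0, 0, 0]},
    {"translation": [0, 0, 6], "turn": [0, 0, 0]},
    {"translation": [0, 0, 8], "turn": [0, 0, 0]},
    {"translation": [0, 0, 9], "turn": [0, 0, 0]},
    {"translation": [0, 0, 9], "turn": [0, 0, 0]},
    {"translation": [0, 0, 9], "turn": [0, 0, 0]}
  ]
}}

```text
clock: 5.3
position: [0.4225, 0.2627, 0.0964]
ee_rot: [-2.221, -2.222, 0.0]
force: [-0.3, 0.2, -0.7]
width: 0.004
```

>>> {"name": "jog_arm", "arguments": {
  "commands": [
    {"translation": [0, 0, 1], "turn": [0, 0, 0]},
    {"translation": [0, 0, 2], "turn": [0, 0, 0]},
    {"translation": [0, 0, 3], "turn": [0, 0, 0]},
    {"translation": [0, 0, 3], "turn": [0, 0, 0]},
    {"translation": [0, 0, 3], "turn": [0, 0, 0]}
  ]
}}

```text
clock: 5.72
position: [0.4225, 0.2626, 0.0935]
ee_rot: [-2.221, -2.221, 0.0]
force: [1.2, 0.6, -0.3]
width: 0.005
```

>>> {"name": "jog_arm", "arguments": {
  "commands": [
    {"translation": [0, 0, 1], "turn": [0, 0, 0]},
    {"translation": [0, 0, 2], "turn": [0, 0, 0]},
    {"translation": [0, 0, 3], "turn": [0, 0, 0]},
    {"translation": [0, 0, 3], "turn": [0, 0, 0]}
  ]
}}

```text
clock: 6.05
position: [0.4224, 0.2626, 0.0903]
ee_rot: [2.221, 2.222, -0.0]
force: [0.2, -0.5, 0.8]
width: 0.003
```

>>> {"name": "jog_arm", "arguments": {
  "commands": [
    {"translation": [0, 0, 1], "turn": [0, 0, 0]},
    {"translation": [0, 0, 2], "turn": [0, 0, 0]},
    {"translation": [0, 0, 2], "turn": [0, 0, 0]},
    {"translation": [0, 0, 2], "turn": [0, 0, 0]}
  ]
}}

```text
clock: 6.38
position: [0.4225, 0.2626, 0.0885]
ee_rot: [2.221, 2.222, -0.0]
force: [-0.7, -0.2, 0.7]
width: 0.001
```

```bash
python3 - <<'E'
from h import *
s=arm.observe();print(s["position"],s["force"])
im=arm.get_image("scene"); cv2.imwrite("pics/s2.png",cv2.resize(im[130:260,390:520],None,fx=4,fy=4,interpolation=2))
E
```

```text
[0.42248862 0.26262812 0.08846791] [-0.71506448 -0.15592123  0.71311048]
```

View pics/s2.png

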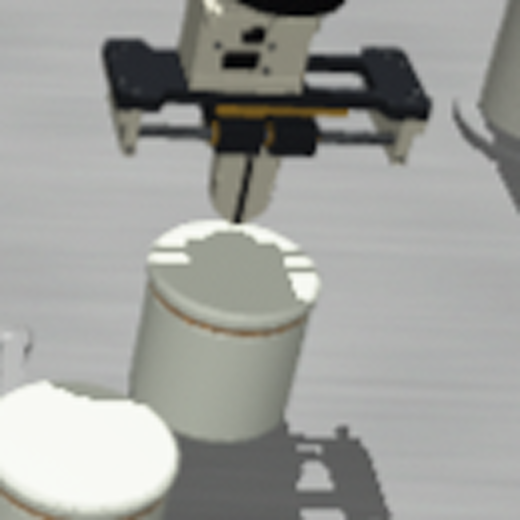

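>>> {"name": "jog_arm", "arguments": {
  "commands": [
    {"translation": [0, 0, 1], "turn": [0, 0, 0]},
    {"translation": [0, 0, 2], "turn": [0, 0, 0]},
    {"translation": [0, 0, 2], "turn": [0, 0, 0]},
    {"translation": [0, 0, 2], "turn": [0, 0, 0]}
  ]
}}

```text
clock: 6.77
position: [0.4225, 0.2626, 0.0864]
ee_rot: [-2.221, -2.222, 0.0]
force: [-0.1, -0.6, -0.8]
width: 0.007
```

>>> {"name": "jog_arm", "arguments": {
  "commands": [
    {"translation": [0, 0, 1], "turn": [0, 0, 0]},
    {"translation": [0, 0, 2], "turn": [0, 0, 0]},
    {"translation": [0, 0, 2], "turn": [0, 0, 0]},
    {"translation": [0, 0, 2], "turn": [0, 0, 0]}
  ]
}}

```text
clock: 7.1
position: [0.4225, 0.2626, 0.0845]
ee_rot: [-2.221, -2.222, 0.0]
force: [-0.3, -0.5, 0.2]
width: 0.004
```

>>> {"name": "jog_arm", "arguments": {
  "commands": [
    {"translation": [0, 0, 1], "turn": [0, 0, 0]},
    {"translation": [0, 0, 2], "turn": [0, 0, 0]},
    {"translation": [0, 0, 2], "turn": [0, 0, 0]}
  ]
}}

```text
clock: 7.35
position: [0.4224, 0.2626, 0.0823]
ee_rot: [-2.221, -2.222, 0.0]
force: [-0.8, 0.1, 0.2]
width: 0.003
```

>>> {"name": "jog_arm", "arguments": {
  "commands": [
    {"translation": [0, 0, 1], "turn": [0, 0, 0]},
    {"translation": [0, 0, 2], "turn": [0, 0, 0]},
    {"translation": [0, 0, 2], "turn": [0, 0, 0]},
    {"translation": [0, 0, 2], "turn": [0, 0, 0]}
  ]
}}

```text
clock: 7.68
position: [0.4225, 0.2626, 0.0805]
ee_rot: [2.221, 2.222, -0.0]
force: [0.8, 0.7, 0.2]
width: 0.001
```

```bash
python3 - <<'E'
from h import *
s=arm.observe();print(s["position"],s["force"])
im=arm.get_image("scene"); a=cv2.resize(im[140:250,390:510],None,fx=4,fy=4,interpolation=2)
im=arm.get_image("top"); b=cv2.resize(im[170:250,170:250],None,fx=3,fy=3,interpolation=2)
b=cv2.copyMakeBorder(b,0,200,0,0,0);cv2.imwrite("pics/s3.png",np.hstack([a,b]))
E
```

```text
[0.42247639 0.26264657 0.08045748] [0.77608906 0.67884307 0.1968092 ]
```

View pics/s3.png

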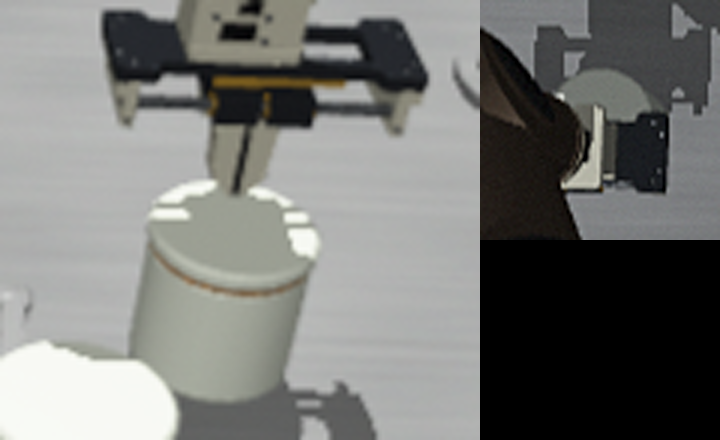

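>>> {"name": "jog_arm", "arguments": {
  "commands": [
    {"translation": [0, 0, 1], "turn": [0, 0, 0]},
    {"translation": [0, 0, 1], "turn": [0, 0, 0]},
    {"translation": [0, 0, 1], "turn": [0, 0, 0]}
  ]
}}

```text
clock: 8.03
position: [0.4225, 0.2627, 0.0795]
ee_rot: [-2.221, -2.222, -0.0]
force: [-0.2, 0.3, -0.4]
width: 0.005
```

>>> {"name": "jog_arm", "arguments": {
  "commands": [
    {"translation": [0, 0, 1], "turn": [0, 0, 0]},
    {"translation": [0, 0, 1], "turn": [0, 0, 0]},
    {"translation": [0, 0, 1], "turn": [0, 0, 0]}
  ]
}}

```text
clock: 8.28
position: [0.4225, 0.2627, 0.0785]
ee_rot: [-2.221, -2.222, 0.0]
force: [0.1, -0.2, 0.1]
width: 0.003
```

>>> {"name": "jog_arm", "arguments": {
  "commands": [
    {"translation": [0, 0, 1], "turn": [0, 0, 0]},
    {"translation": [0, 0, 1], "turn": [0, 0, 0]},
    {"translation": [0, 0, 1], "turn": [0, 0, 0]}
  ]
}}

```text
clock: 8.53
position: [0.4225, 0.2627, 0.0775]
ee_rot: [-2.221, -2.222, 0.0]
force: [-0.5, 0.2, 0.5]
width: 0.004
```

>>> {"name": "jog_arm", "arguments": {
  "commands": [
    {"translation": [0, 0, 1], "turn": [0, 0, 0]},
    {"translation": [0, 0, 2], "turn": [0, 0, 0]},
    {"translation": [0, 0, 2], "turn": [0, 0, 0]},
    {"translation": [0, 0, 2], "turn": [0, 0, 0]}
  ]
}}

```text
clock: 8.87
position: [0.4225, 0.2628, 0.0758]
ee_rot: [-2.221, -2.222, -0.0]
force: [-0.8, -0.5, 4.9]
width: 0.004
```

```bash
python3 - <<'E'
from h import *
s=arm.observe();print(s["position"],s["force"],s["joint_efforts"])
im=arm.get_image("scene"); a=cv2.resize(im[150:220,420:475],None,fx=8,fy=8,interpolation=0)
im=arm.get_image("wrist"); b=cv2.resize(im[160:300,240:400],None,fx=2,fy=2,interpolation=2)
b=cv2.copyMakeBorder(b,0,280,0,0,0);cv2.imwrite("pics/s4.png",np.hstack([a,b]))
E
```

```text
[0.42249373 0.26280822 0.07576809] [-0.78792745 -0.47249567  4.88154941] [ 1.45351239e-01 -5.18023539e+01  1.29365020e+00 -2.31741786e+01
  9.24126967e-02 -4.36753761e-01  2.86753268e-03]
```

View pics/s4.png

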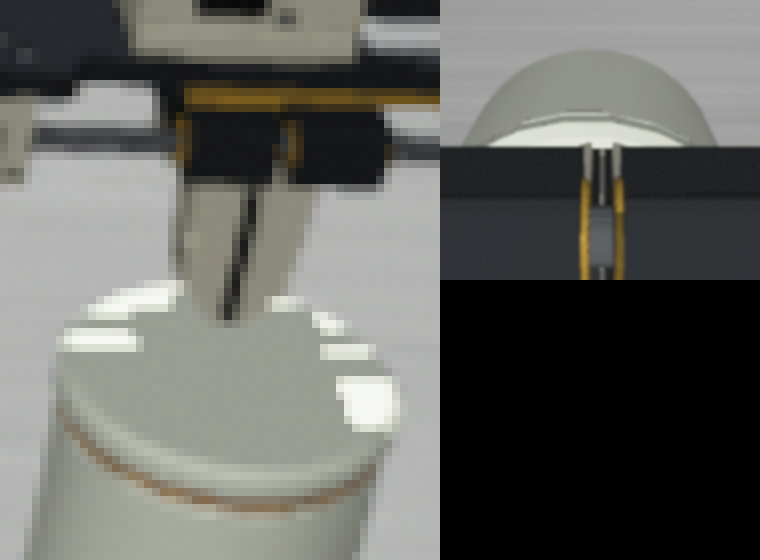

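D met firm resistance: no force at 0.0775, then 4.9 N at 0.0758, and the gasket line stayed flush. So D is seated, and true height is about the reported z plus 32 mm. On to A.

>>> {"name": "jog_arm", "arguments": {
  "commands": [
    {"translation": [0, 0, -35], "turn": [0, 0, 0]},
    {"translation": [0, 0, -70], "turn": [0, 0, 0]},
    {"translation": [-20, 30, -75], "turn": [0, 0, 0]},
    {"translation": [-40, 60, -75], "turn": [0, 0, 0]},
    {"translation": [-60, 92, -75], "turn": [0, 0, 0]},
    {"translation": [-80, 124, -75], "turn": [0, 0, 0]},
    {"translation": [-100, 156, -75], "turn": [0, 0, 0]},
    {"translation": [-120, 185, -75], "turn": [0, 0, 0]},
    {"translation": [-130, 200, -68], "turn": [0, 0, 0]},
    {"translation": [-130, 200, -50], "turn": [0, 0, 0]},
    {"translation": [-130, 200, -37], "turn": [0, 0, 0]},
    {"translation": [-130, 200, -37], "turn": [0, 0, 0]}
  ]
}}

```text
clock: 9.97
position: [0.6208, 0.1318, 0.1092]
ee_rot: [-2.22, -2.219, 0.007]
force: [-1.0, -0.3, -0.2]
width: 0.005
```

>>> {"name": "jog_arm", "arguments": {
  "commands": [
    {"translation": [0, 0, 0], "turn": [0, 0, 0]},
    {"translation": [0, 0, 0], "turn": [0, 0, 0]},
    {"translation": [0, 0, 0], "turn": [0, 0, 0]}
  ]
}}

```text
clock: 10.22
position: [0.6231, 0.1332, 0.1137]
ee_rot: [2.22, 2.222, 0.002]
force: [0.2, 0.5, 0.9]
width: -0.001
```

>>> {"name": "jog_arm", "arguments": {
  "commands": [
    {"translation": [0, 0, 2], "turn": [0, 0, 0]},
    {"translation": [0, 0, 4], "turn": [0, 0, 0]},
    {"translation": [0, 0, 6], "turn": [0, 0, 0]},
    {"translation": [0, 0, 6], "turn": [0, 0, 0]},
    {"translation": [0, 0, 6], "turn": [0, 0, 0]}
  ]
}}

```text
clock: 10.63
position: [0.6224, 0.1327, 0.1064]
ee_rot: [-2.221, -2.222, 0.0]
force: [-0.3, 0.4, -0.3]
width: 0.004
```

>>> {"name": "jog_arm", "arguments": {
  "commands": [
    {"translation": [0, 0, 1], "turn": [0, 0, 0]},
    {"translation": [0, 0, 2], "turn": [0, 0, 0]},
    {"translation": [0, 0, 2], "turn": [0, 0, 0]},
    {"translation": [0, 0, 2], "turn": [0, 0, 0]}
  ]
}}

```text
clock: 10.97
position: [0.6225, 0.1327, 0.1044]
ee_rot: [-2.221, -2.222, 0.0]
force: [-0.9, -0.2, 0.4]
width: 0.003
```

>>> {"name": "jog_arm", "arguments": {
  "commands": [
    {"translation": [0, 0, 1], "turn": [0, 0, 0]},
    {"translation": [0, 0, 2], "turn": [0, 0, 0]},
    {"translation": [0, 0, 2], "turn": [0, 0, 0]},
    {"translation": [0, 0, 2], "turn": [0, 0, 0]}
  ]
}}

```text
clock: 11.3
position: [0.6225, 0.1327, 0.1024]
ee_rot: [-2.221, -2.222, 0.0]
force: [-0.1, 0.7, 0.2]
width: 0.004
```

>>> {"name": "jog_arm", "arguments": {
  "commands": [
    {"translation": [0, 0, 1], "turn": [0, 0, 0]},
    {"translation": [0, 0, 1], "turn": [0, 0, 0]},
    {"translation": [0, 0, 1], "turn": [0, 0, 0]}
  ]
}}

```text
clock: 11.55
position: [0.6225, 0.1327, 0.1015]
ee_rot: [-2.221, -2.221, 0.0]
force: [-0.5, -0.2, 0.3]
width: 0.005
```

>>> {"name": "jog_arm", "arguments": {
  "commands": [
    {"translation": [0, 0, 1], "turn": [0, 0, 0]},
    {"translation": [0, 0, 1], "turn": [0, 0, 0]},
    {"translation": [0, 0, 1], "turn": [0, 0, 0]}
  ]
}}

```text
clock: 11.8
position: [0.6225, 0.1327, 0.1005]
ee_rot: [-2.221, -2.221, 0.0]
force: [-0.1, 0.5, 0.4]
width: 0.002
```

>>> {"name": "jog_arm", "arguments": {
  "commands": [
    {"translation": [0, 0, 1], "turn": [0, 0, 0]},
    {"translation": [0, 0, 1], "turn": [0, 0, 0]},
    {"translation": [0, 0, 1], "turn": [0, 0, 0]}
  ]
}}

```text
clock: 12.05
position: [0.6225, 0.1327, 0.0998]
ee_rot: [-2.221, -2.222, -0.0]
force: [-1.4, -0.4, 4.6]
width: 0.008
```

A is firm exactly at 0.100, as predicted for a seated lid with its top at 0.132. Next is C.

>>> {"name": "jog_arm", "arguments": {
  "commands": [
    {"translation": [0, 0, -30], "turn": [0, 0, 0]},
    {"translation": [-10, -10, -50], "turn": [0, 0, 0]},
    {"translation": [-35, -40, -50], "turn": [0, 0, 0]},
    {"translation": [-60, -68, -50], "turn": [0, 0, 0]},
    {"translation": [-85, -96, -50], "turn": [0, 0, 0]},
    {"translation": [-110, -124, -50], "turn": [0, 0, 0]},
    {"translation": [-135, -152, -50], "turn": [0, 0, 0]},
    {"translation": [-155, -173, -45], "turn": [0, 0, 0]},
    {"translation": [-161, -180, -25], "turn": [0, 0, 0]},
    {"translation": [-161, -180, -5], "turn": [0, 0, 0]},
    {"translation": [-161, -180, -2], "turn": [0, 0, 0]},
    {"translation": [-161, -180, -2], "turn": [0, 0, 0]}
  ]
}}

```text
clock: 13.05
position: [0.4419, -0.0283, 0.1009]
ee_rot: [-2.221, -2.221, 0.002]
force: [-0.2, 1.0, 0.1]
width: 0.002
```

>>> {"name": "jog_arm", "arguments": {
  "commands": [
    {"translation": [0, 0, 0], "turn": [0, 0, 0]},
    {"translation": [0, 0, 1], "turn": [0, 0, 0]},
    {"translation": [0, 0, 2], "turn": [0, 0, 0]},
    {"translation": [0, 0, 2], "turn": [0, 0, 0]}
  ]
}}

```text
clock: 13.38
position: [0.4431, -0.028, 0.0999]
ee_rot: [2.22, 2.222, 0.001]
force: [0.0, -0.2, 0.4]
width: 0.006
```

>>> {"name": "jog_arm", "arguments": {
  "commands": [
    {"translation": [0, 0, 2], "turn": [0, 0, 0]},
    {"translation": [0, 0, 4], "turn": [0, 0, 0]},
    {"translation": [0, 0, 5], "turn": [0, 0, 0]},
    {"translation": [0, 0, 5], "turn": [0, 0, 0]}
  ]
}}

```text
clock: 13.72
position: [0.4424, -0.0283, 0.0943]
ee_rot: [-2.221, -2.221, 0.001]
force: [-0.9, 0.4, 0.4]
width: 0.002
```

>>> {"name": "jog_arm", "arguments": {
  "commands": [
    {"translation": [0, 0, 1], "turn": [0, 0, 0]},
    {"translation": [0, 0, 2], "turn": [0, 0, 0]},
    {"translation": [0, 0, 2], "turn": [0, 0, 0]},
    {"translation": [0, 0, 2], "turn": [0, 0, 0]}
  ]
}}

```text
clock: 14.05
position: [0.4426, -0.0283, 0.0925]
ee_rot: [-2.221, -2.222, -0.0]
force: [0.5, 0.2, 0.3]
width: 0.009
```

>>> {"name": "jog_arm", "arguments": {
  "commands": [
    {"translation": [0, 0, 1], "turn": [0, 0, 0]},
    {"translation": [0, 0, 2], "turn": [0, 0, 0]},
    {"translation": [0, 0, 2], "turn": [0, 0, 0]},
    {"translation": [0, 0, 2], "turn": [0, 0, 0]}
  ]
}}

```text
clock: 14.38
position: [0.4424, -0.0283, 0.0904]
ee_rot: [-2.221, -2.221, 0.0]
force: [0.1, -0.1, 1.9]
width: 0.003
```

>>> {"name": "jog_arm", "arguments": {
  "commands": [
    {"translation": [0, 0, 1], "turn": [0, 0, 0]},
    {"translation": [0, 0, 1], "turn": [0, 0, 0]},
    {"translation": [0, 0, 1], "turn": [0, 0, 0]},
    {"translation": [0, 0, 1], "turn": [0, 0, 0]}
  ]
}}

```text
clock: 14.72
position: [0.4425, -0.0283, 0.0896]
ee_rot: [-2.221, -2.221, 0.0]
force: [-3.4, 0.4, 5.2]
width: 0.005
```

```bash
python3 - <<'E'
from h import *
s=arm.observe();print(s["position"],s["force"])
im=arm.get_image("scene"); cv2.imwrite("pics/s5.png",cv2.resize(im[160:250,300:380],None,fx=6,fy=6,interpolation=0))
E
```

```text
[ 0.44245661 -0.0283036   0.08957257] [-3.36519781  0.3785582   5.15085658]
```

View pics/s5.png

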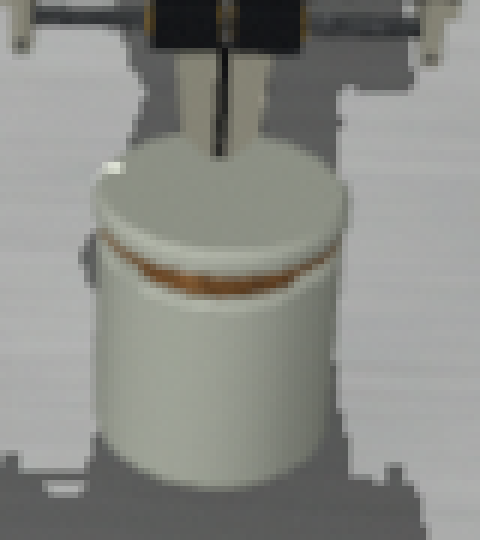

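Lid C has tipped: the cork gap shows at its front edge, around (220,285) in the crop. I'll lift off and refine its centre.

>>> {"name": "jog_arm", "arguments": {
  "commands": [
    {"translation": [0, 0, -10], "turn": [0, 0, 0]},
    {"translation": [0, 0, -30], "turn": [0, 0, 0]},
    {"translation": [0, 0, -40], "turn": [0, 0, 0]},
    {"translation": [0, 0, -40], "turn": [0, 0, 0]}
  ]
}}

```text
clock: 15.1
position: [0.4446, -0.0282, 0.1313]
ee_rot: [2.219, 2.22, 0.005]
force: [-0.4, -0.3, 0.7]
width: 0.003
```

```bash
python3 - <<'E'
from h import *
C=cam("scene");t=np.linspace(0,6.28,200)
for x in(.472,.478,.484,.49):
  q=proj(C,np.c_[x+.052*np.cos(t),-.028+.052*np.sin(t),0*t]); r=proj(C,np.c_[x+.052*np.cos(t),-.028+.052*np.sin(t),0*t+.104])
  print(x,q.max(0),q.min(0),"rim",r.max(0))
T=cam("top");r=[]
im=cv2.imread("pics/top0.png"); w=(im.min(2)>150).astype(np.uint8); 
n,l,st,ce=cv2.connectedComponentsWithStats(w)
for s,c in zip(st,ce):
  if 300<s[4]<3000: print(s,c)
print(proj(T,[[.48,-.028,.12],[.48,-.028,.0]]),"seen base bottom row",160+490/6)
E
```

```text
0.472 [353.97021549 240.46543138] [315.12589209 215.47345456] rim [356.455188   208.66515904]
0.478 [354.02186793 242.00892756] [315.02956532 216.82639768] rim [356.51943014 210.15845427]
0.484 [354.07391549 243.56461748] [314.9325019  218.18934457] rim [356.58418891 211.66417237]
0.49 [354.12636274 245.13264623] [314.83469334 219.5624066 ] rim [356.64947057 213.182469  ]
[235 126  35  34 943] [251.9321315  142.75291622]
[349 131  36  35 983] [366.58189217 147.83316378]
[288 187  35  36 986] [304.95334686 204.48884381]
[[305.14059931 204.02929105]
 [306.36436444 208.44909299]] seen base bottom row 241.66666666666669
```

>>> {"name": "jog_arm", "arguments": {
  "commands": [
    {"translation": [0, 18, 0], "turn": [0, 0, 0]},
    {"translation": [0, 36, 0], "turn": [0, 0, 0]},
    {"translation": [0, 36, 10], "turn": [0, 0, 0]},
    {"translation": [0, 36, 20], "turn": [0, 0, 0]},
    {"translation": [0, 36, 28], "turn": [0, 0, 0]},
    {"translation": [0, 36, 30], "turn": [0, 0, 0]},
    {"translation": [0, 36, 30], "turn": [0, 0, 0]},
    {"translation": [0, 36, 30], "turn": [0, 0, 0]}
  ]
}}

```text
clock: 15.77
position: [0.478, -0.0284, 0.0993]
ee_rot: [-2.221, -2.221, 0.001]
force: [0.3, -0.2, -0.4]
width: 0.006
```

>>> {"name": "jog_arm", "arguments": {
  "commands": [
    {"translation": [0, 0, 1], "turn": [0, 0, 0]},
    {"translation": [0, 0, 2], "turn": [0, 0, 0]},
    {"translation": [0, 0, 3], "turn": [0, 0, 0]},
    {"translation": [0, 0, 4], "turn": [0, 0, 0]},
    {"translation": [0, 0, 5], "turn": [0, 0, 0]},
    {"translation": [0, 0, 6], "turn": [0, 0, 0]},
    {"translation": [0, 0, 6], "turn": [0, 0, 0]},
    {"translation": [0, 0, 6], "turn": [0, 0, 0]}
  ]
}}

```text
clock: 16.43
position: [0.4787, -0.0283, 0.0936]
ee_rot: [2.221, 2.221, 0.0]
force: [-1.1, 0.9, 0.6]
width: 0.006
```

>>> {"name": "jog_arm", "arguments": {
  "commands": [
    {"translation": [0, 0, 1], "turn": [0, 0, 0]},
    {"translation": [0, 0, 2], "turn": [0, 0, 0]},
    {"translation": [0, 0, 3], "turn": [0, 0, 0]},
    {"translation": [0, 0, 3], "turn": [0, 0, 0]},
    {"translation": [0, 0, 3], "turn": [0, 0, 0]}
  ]
}}

```text
clock: 16.85
position: [0.4795, -0.0283, 0.0909]
ee_rot: [2.221, 2.221, 0.002]
force: [1.8, 0.6, 3.9]
width: 0.002
```

>>> {"name": "jog_arm", "arguments": {
  "commands": [
    {"translation": [0, 0, 1], "turn": [0, 0, 0]},
    {"translation": [0, 0, 2], "turn": [0, 0, 0]},
    {"translation": [0, 0, 2], "turn": [0, 0, 0]},
    {"translation": [0, 0, 2], "turn": [0, 0, 0]}
  ]
}}

```text
clock: 17.18
position: [0.48, -0.0283, 0.089]
ee_rot: [2.22, 2.22, 0.003]
force: [3.1, -0.3, 4.6]
width: 0.009
```

>>> {"name": "jog_arm", "arguments": {
  "commands": [
    {"translation": [0, 0, 1], "turn": [0, 0, 0]},
    {"translation": [0, 0, 1], "turn": [0, 0, 0]},
    {"translation": [0, 0, 1], "turn": [0, 0, 0]}
  ]
}}

```text
clock: 17.43
position: [0.4802, -0.0283, 0.0881]
ee_rot: [2.22, 2.22, 0.003]
force: [4.2, 0.0, 5.4]
width: 0.0
```

>>> {"name": "jog_arm", "arguments": {
  "commands": [
    {"translation": [0, 0, 1], "turn": [0, 0, 0]},
    {"translation": [0, 0, 1], "turn": [0, 0, 0]},
    {"translation": [0, 0, 1], "turn": [0, 0, 0]}
  ]
}}

```text
clock: 17.68
position: [0.4804, -0.0284, 0.0877]
ee_rot: [2.22, 2.22, 0.004]
force: [1.9, -0.2, 12.3]
width: 0.003
```

>>> {"name": "jog_arm", "arguments": {
  "commands": [
    {"translation": [0, 0, 1], "turn": [0, 0, 0]},
    {"translation": [0, 0, 1], "turn": [0, 0, 0]},
    {"translation": [0, 0, 1], "turn": [0, 0, 0]}
  ]
}}

```text
clock: 17.93
position: [0.4805, -0.0284, 0.0874]
ee_rot: [2.22, 2.22, 0.005]
force: [-2.2, -0.5, 23.9]
width: 0.005
```

Firm stop at 0.0874 with 24 N. I'll lift off and check.

>>> {"name": "jog_arm", "arguments": {
  "commands": [
    {"translation": [0, 0, -4], "turn": [0, 0, 0]},
    {"translation": [0, 0, -20], "turn": [0, 0, 0]},
    {"translation": [0, 0, -50], "turn": [0, 0, 0]},
    {"translation": [0, 0, -80], "turn": [0, 0, 0]},
    {"translation": [0, 0, -100], "turn": [0, 0, 0]},
    {"translation": [0, 0, -100], "turn": [0, 0, 0]},
    {"translation": [0, 0, -100], "turn": [0, 0, 0]}
  ]
}}

```text
clock: 18.52
position: [0.4785, -0.0283, 0.1859]
ee_rot: [2.221, 2.221, 0.001]
force: [-0.5, 0.3, -1.1]
width: 0.004
```

```bash
python3 - <<'E'
from h import *
s=arm.observe();print(s["position"],s["force"])
im=arm.get_image("scene"); a=cv2.resize(im[170:250,300:380],None,fx=5,fy=5,interpolation=0)
b=cv2.resize(im[180:300,225:300],None,fx=3.33,fy=3.33);b=cv2.resize(b,(250,400))
cv2.imwrite("pics/s6.png",np.hstack([a,b]))
E
```

```text
[ 0.47849362 -0.02825356  0.18590655] [-0.50850737  0.32096126 -1.09755452]
```

View pics/s6.png

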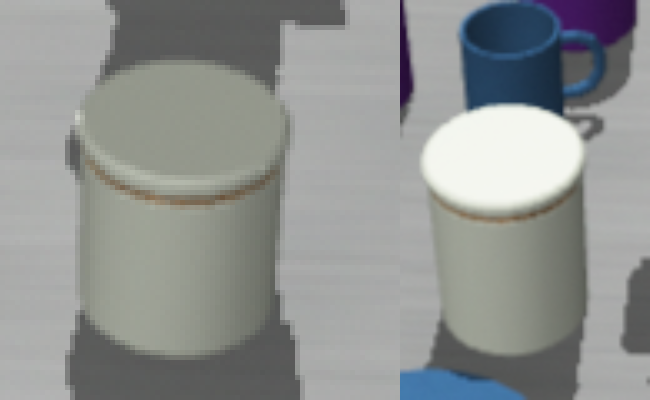

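C's gasket line is now as thin as on the other canisters, B's included, and the fingers are clear. Signing off.

```bash
python3 -c "
from cell import arm
print(arm.sign_off())"
```

```text
the job is handed in; nothing more can be done
None
```

The unseated lid was on the white canister at about (0.478, -0.028). I rocked it, pressed it home and handed the job in at about 18.6 s of the 51 s allowed. No verdict was reported.

- **Finding it:** I pressed the lids of the canisters at about (0.46, 0.26) and (0.66, 0.13) near their edges, and both were firm at about 5 N. The lid at (0.478, -0.028) gave under about 2 N. The picture then showed it tipped, with a cork gap at its front edge.
- **Closing it:** I pressed that lid in the middle, and it slid down to a firm stop at 24 N. This is above the 10–15 N guide but below the 60 N limit. The stop was at the height expected for a seated lid.
- **Last check:** the final picture shows the gasket line thin again across the front, the gap closed and the canister where it was. The fingers were about 100 mm clear.
- **Not checked:** I did not press the fourth lid at (0.64, -0.20), because the loose one had been found. It looks seated in the last picture. I also did not press the mended lid near its edge again.
- **Disagreement:** the true fingertip height was about 32 mm above the reported tool height. I relied on contact force instead, and the two firm lids agreed on that offset.

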